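# Dry-fit a balancing clay bird

### The arm

A 6-joint arm with a two-finger parallel gripper is mounted at the origin on the work surface. World frame = base frame: x ahead of the robot, y to its left, z up, the work surface at z = 0. Lengths are in m, angles in rad, forces in N, time in s.
With the tool pointing down it reaches from about 0.25 to 0.775 m from the base axis. Payload 4 kg.
Tool frame: the origin (TCP) lies at the very end of the fingers, on their centre line; the grasp point (between the pads) lies 19 mm behind it; x points along the fingers, y is the direction in which the jaws open and shut, and the axes are right-handed (so a half turn about x gives the same grasp; the last joint's range is limited). The gripper opens to 94 mm and grips with 3 to 60 N. Pads are 16 mm wide; open, the fingers measure 119 mm over their backs; the gripper's body (75 mm by 177 mm) begins 78 mm behind the grasp point.
Start: joints at [1.006, 0.087, 1.371, -0, 1.684, -0.103], TCP at [0.245, 0.492, 0.18] pointing down, gripper open.
Joint ranges: [-3.1, 3.1], [-0.76, 2.03], [0.27, 2.55], [-1.08, 4.22], [0.17, 2.65], [-2.57, 2.57]. Speed limits (rad/s): [2.79, 2.79, 3.14, 3.14, 3.14, 3.14].

### API

Orientations are given as [roll, pitch, yaw] about the fixed x, y, z axes, in that order (R = Rz(yaw) Ry(pitch) Rx(roll)).
In Python, from bench import robot gives the robot as it stands.
- The arm moves only by the tool carry_out, never from a script. Its argument "targets" is a list of rows, each a list of 5 numbers: the closure, from 0 (fully open) to 1 (shut), then the shift along the tool's x, y, z in cm, then the turn about the tool's x in degrees. In form: [[fingers, tx, ty, tz, turn], ...]. A call has 1 to 20 rows; each row shifts and turns the commanded pose from where the row before left it, along the tool's axes as they then stand; what a row does not reach is not made up. A row lasts 1/10 s, in which the tool goes at most 50 mm and 8.59 degrees, less where a joint would pass 70% of its speed; a pose out of reach is approached as far as the arm can. A call is refused whole if a number of a shift passes 5 or a number of a turn 8.59, either way. A call with a gripper value outside its range is refused whole. The fingers move at their own pace and stop on an object; the grip force is fixed at half the most. Time passes only in rows, so rows that do not move let the fingers close. It gives the time, the measured TCP pose, the force and the opening at its end, in the units of the state.
- robot.get_obs(): the state, without advancing time (a new reading comes with each control period).
- robot.snapshot(name): name is "side" or "top"; returns a dict with "image" (384x512x3 uint8, red, green, blue), "camera_matrix" (3x3 intrinsics, pixels), "distortion" ([k1, k2, p1, p2, k3] as OpenCV has them; the pictures are not rectified), "pose" (4x4, takes a point from camera to world coordinates). Camera axes: x right, y up, looking along -z (the intrinsics and any distortion apply to the point x, -y, -z); pixel columns grow to the right and rows downward; lengths in m; the calibration is good to about 2 mm. A picture is of the moment at which its call begins. There is no depth.
- robot.close_job(): hands the job in, once; it reports no verdict.
The state is a dict: "time": time; "joint_positions": joint angles; "qvel": joint speeds; "joint_torque": joint torques, N m; "tool_pos": TCP position; "ee_rot": TCP orientation; "wrist_force": force on the tool from outside, world axes, zero at the start; "wrist_torque": the same for the moment, N m; "width": finger opening in m.
Only numpy, scipy, OpenCV 4.12 (cv2) and the standard library are available. Lean on these libraries where they do the work, as an engineer would, in place of code of your own. Each camera call takes 0.05 s, during which the arm holds its last target. There are 200 camera calls.

### The job

Dry-fit the balancing sculpture: first balance the small round clay pad flat on the crown of the plaster dome, so that it stays there by itself. Then lift the long-tailed clay bird by its balance point and hold it level a few centimetres clear above the pad, its balance point straight over the pad, and finish while still holding it there. Leave the other things on the table where they are.

Things in the scene. Friction and masses are not known exactly. Their poses are not given: they have to be found in the camera images.
- dome: white plaster dome fixed on a round plywood bat; the bat is 140 mm across and 16 mm thick, the dome's base 120 mm across, its top a ball surface of 60 mm radius whose crown is 90 mm above the table; origin at the centre of its underside on the table
- crown (a point): the highest point of the dome, 90 mm above the table, on its vertical axis; z up
- pad: plain unglazed clay disc, 50 mm across and 16 mm thick, lying flat on the table; origin at the centre of its underside, z up through its flat faces; about 55 g. It is the only thin round one: the clay cylinder is taller and the tile is square; these three may stand in any order on the right
- bird: clay bird, about 0.5 kg, lying at the left, beak roughly to the robot (within 1.2 rad). Round body 60 mm across, 47 high; ball head (top at 58) and beak at +x; behind it a straight tail bar 22 wide, 28 high, flat upright sides, ending in a fan 40 wide, 14 high. From the body axis 48 mm to the beak tip, 215 to the tail end. Origin on the underside below the balance point; x to the beak, z up
- balance (a point): the balance point (centre of mass along its length) of the bird: on the middle line of the tail bar, 57 mm behind the axis of the round body (27 mm behind the body's edge) and 22 mm above the underside; same axes as the bird
- prop: a plain clay cylinder 44 mm across and 60 mm high, standing; origin at the centre of its underside; not part of the job
- tile: a plain square clay tile 55 x 55 x 16 mm; origin at the centre of its underside; not part of the job
- jar: a lidded glass jar 68 mm across and 90 mm high, at the far side; origin at the centre of its underside; not part of the job
- bowl: an open clay bowl 150 mm across the rim and 70 mm high, at the far right; origin at the centre of its underside; not part of the job
- spatula: a wooden-handled spatula 200 mm long lying at the far side; origin on the underside, about mid-length; not part of the job
- rib: a flat wooden block 50 x 90 x 18 mm lying near the robot; origin at the centre of its underside; not part of the job
Not all that is in view belongs to the job. Leave any brown or orange look-alike of the pad alone.

How it is judged:
By the outcome, as a careful person would: the job done as asked, in the order asked, and still so for the second after the job is handed in, while the arm keeps its last pose, push and grip.
It also fails if it takes over 58 s, if anything falls off the work surface, if the arm or the gripper's body presses on something with over 40 N, if the wrist force passes 120 N, or if a joint passes its speed limit or range.

## Working session

There is one attempt and no reset: what is moved stays moved. The work goes in short steps, Python scripts to look and compute and a tool call to move; the robot and the scene stay as the last step left them, time stands still between calls to the robot, and variables do not carry over. Pictures are saved under pics/ and viewed, about 8 in all and at most 12, crops included, and the job is handed in when it is done.

Besides the shell and the picture viewer there is one more tool, called after "Call:" as a command line: name --pt "numbers of a row" for each row, then --argument value for the rest. carry_out: Moves the arm, as the interface text tells. Its arguments: {"type":"object","properties":{"targets":{"type":"array","items":{"type":"array","items":{"type":"number"}}}},"required":["targets"]}

```bash
ls; mkdir -p pics; cat > h.py <<'E'
import numpy as np, cv2
from bench import robot
from scipy.spatial.transform import Rotation as R
def snap(n,f=None):
    s=robot.snapshot(n)
    if f: cv2.imwrite('pics/'+f,cv2.cvtColor(s['image'],cv2.COLOR_RGB2BGR))
    return s
def ray(s,uv,z):
    p=cv2.undistortPoints(np.array(uv,float).reshape(-1,1,2),s['camera_matrix'],np.array(s['distortion'],float)).reshape(-1,2)
    d=np.c_[p[:,0],-p[:,1],-np.ones(len(p))]@s['pose'][:3,:3].T
    o=s['pose'][:3,3]
    return o+d*((z-o[2])/d[:,2])[:,None]
def proj(s,P):
    T=np.linalg.inv(s['pose']); c=np.atleast_2d(P)@T[:3,:3].T+T[:3,3]
    return cv2.projectPoints(c*[1,-1,-1],np.zeros(3),np.zeros(3),s['camera_matrix'],np.array(s['distortion'],float))[0].reshape(-1,2)
E
python3 - <<'E'
from h import *
a=snap('top','t0.png');b=snap('side','s0.png')
print(a['pose'],b['pose'],a['camera_matrix'],b['camera_matrix'],robot.get_obs())
E
```

```text
pics
[[ 6.65952642e-05  9.85503940e-01 -1.69652525e-01  3.34034319e-01]
 [-9.99898027e-01 -2.35709365e-03 -1.40847509e-02 -5.27386523e-02]
 [-1.42804644e-02  1.69636163e-01  9.85403288e-01  1.39086960e+00]
 [ 0.00000000e+00  0.00000000e+00  0.00000000e+00  1.00000000e+00]] [[ 0.87344633  0.28749778 -0.39298413  0.24258492]
 [-0.4869029   0.52254785 -0.69990664 -0.67515518]
 [ 0.0041314   0.802676    0.59640101  0.62023378]
 [ 0.          0.          0.          1.        ]] [[469.405663     0.         247.86014806]
 [  0.         469.405663   192.52208999]
 [  0.           0.           1.        ]] [[385.09635867   0.         252.19828685]
 [  0.         385.09635867 195.42741682]
 [  0.           0.           1.        ]] {'time': 0.1, 'joint_positions': array([ 1.00590681e+00,  8.78787586e-02,  1.37210997e+00, -9.84416560e-06,
        1.68359793e+00, -1.03075078e-01]), 'qvel': array([-0.00041241, -0.00088913, -0.00205876, -0.00206306,  0.00052126,
        0.00035282]), 'joint_torque': array([ 1.80839310e-03, -3.41249371e+01, -3.03303874e+01,  7.18990853e-02,
        3.03859112e-02, -6.21086815e-05]), 'tool_pos': array([0.24476396, 0.49191964, 0.17861908]), 'ee_rot': array([-1.66896484,  1.5688023 , -2.13078038]), 'wrist_force': array([1.00729899, 0.45839585, 0.49157294]), 'wrist_torque': array([-0.01574001, -0.00433538, -0.03148348]), 'width': 0.09412948786805185}
```

View pics/t0.png

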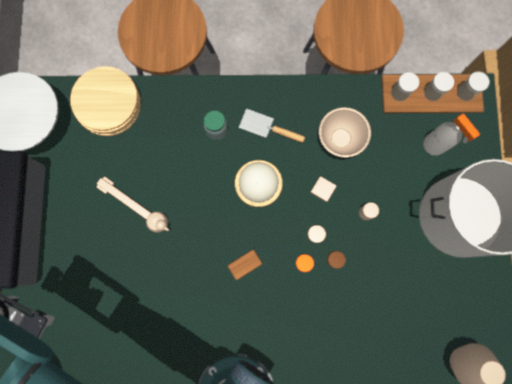

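View pics/s0.png

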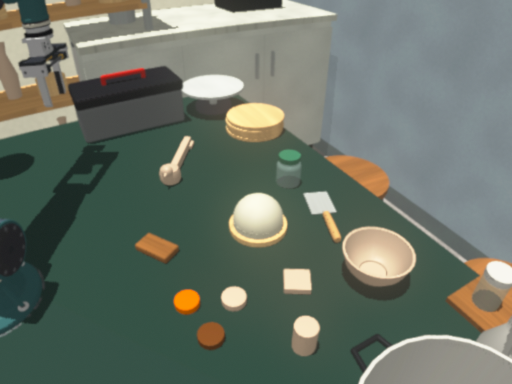

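The top view shows the pad at about (317,234), the dome at (259,183) and the bird from its beak at (168,228) to its tail at (100,185). The orange and brown look-alikes are at (305,263) and (337,260). The side view shows the pad at (234,298), the dome at (258,220) and the bird at (175,165).

```bash
cat > m.py <<'E'
from h import *
def blob(s,uv,sat=(20,130),vmin=110):
    h=cv2.cvtColor(s['image'],cv2.COLOR_RGB2HSV)
    m=((h[...,2]>vmin)&((h[...,0]<35)|(h[...,1]<40))&(h[...,1]<sat[1])).astype(np.uint8)
    n,l=cv2.connectedComponents(m); 
    k=l[uv[1],uv[0]]; return (l==k).astype(np.uint8) if k else None
E
python3 - <<'E'
from m import *
a=snap('top');b=snap('side')
out=[]
for s,n,pts in((a,'top',dict(pad=(317,234),dome=(259,183),bird=(157,222))),(b,'side',dict(pad=(234,298),dome=(258,235),bird=(171,172)))):
    vis=s['image'].copy()
    for k,p in pts.items():
        m=blob(s,p)
        if m is None: print(n,k,'none',s['image'][p[1],p[0]]);continue
        c=max(cv2.findContours(m,0,cv2.CHAIN_APPROX_NONE)[0],key=cv2.contourArea)
        (cx,cy),ax,an=cv2.fitEllipse(c); M=cv2.moments(m,True)
        cm=(M['m10']/M['m00'],M['m01']/M['m00'])
        print(n,k,m.sum(),'ell',(cx,cy),ax,an,'mom',cm,'z8',ray(s,[cm,(cx,cy)],.008)[:,:2].round(4).tolist())
        cv2.drawContours(vis,[c],-1,(255,0,0),1)
    x0,y0,w,h=(90,150,270,130) if n=='top' else (130,120,200,200)
    out.append(cv2.resize(vis[y0:y0+h,x0:x0+w],None,fx=2.9,fy=2.9,interpolation=0)[:580])
cv2.imwrite('pics/c0.png',out[0][...,::-1])
m=blob(a,(157,222))
if m is not None:
    ys,xs=np.nonzero(m); P=ray(a,np.c_[xs,ys],.014)[:,:2]
    c=P.mean(0); u=np.linalg.svd(P-c,full_matrices=0)[2][0]; u*= -np.sign(u[0])
    t=(P-c)@u
    for _ in range(2):
        e=(P-c)@np.array([-u[1],u[0]])
        for x in np.arange(np.floor(t.min()*100)/100,t.max(),.01):
            k=(t>=x)&(t<x+.01)
            if _==0 and k.any(): print(round(x,3),k.sum(),(e[k].min()*1e3).round(1),(e[k].max()*1e3).round(1))
    print('c',c,'u',u,'t',t.min(),t.max())
E
```

```text
top pad 278 ell (316.45733642578125, 233.54185485839844) (17.608810424804688, 18.274032592773438) 100.427490234375 mom (316.45323741007195, 233.54676258992805) z8 [[0.4493, -0.2345], [0.4493, -0.2346]]
top dome 1823 ell (258.17156982421875, 182.96473693847656) (46.579689025878906, 48.010009765625) 91.88284301757812 mom (258.1848601206802, 182.96708721887) z8 [[0.6011, -0.0639], [0.6011, -0.0639]]
top bird 973 ell (134.4849395751953, 206.2293701171875) (18.2214298248291, 90.21956634521484) 125.56356811523438 mom (133.84069886947586, 205.6474820143885) z8 [[0.5332, 0.3073], [0.5314, 0.3053]]
side pad 539 ell (233.33009338378906, 297.83294677734375) (24.650575637817383, 25.98108673095703) 78.91288757324219 mom (233.33209647495363, 297.8256029684601) z8 [[0.4482, -0.235], [0.4482, -0.235]]
side dome 2527 ell (257.5826416015625, 220.79039001464844) (54.225608825683594, 57.92621994018555) 91.22557067871094 mom (257.5690542144836, 220.86822318955282) z8 [[0.6067, -0.0543], [0.6068, -0.054]]
side bird 724 ell (174.84996032714844, 163.5996856689453) (19.85968589782715, 56.774505615234375) 28.97154426574707 mom (175.2831491712707, 162.6878453038674) z8 [[0.523, 0.3005], [0.5201, 0.2962]]
-0.14 16 -15.4 10.1
-0.13 46 -20.9 21.1
-0.12 47 -21.5 20.4
-0.11 47 -21.2 21.4
-0.1 47 -20.8 21.8
-0.09 30 -12.2 12.4
-0.08 27 -11.9 11.7
-0.07 29 -12.6 12.8
-0.06 28 -12.9 12.4
-0.05 30 -12.5 12.7
-0.04 29 -12.2 13.1
-0.03 27 -11.2 12.4
-0.02 31 -12.5 12.7
-0.01 28 -12.2 13.1
0.0 28 -11.8 11.7
0.01 30 -12.5 12.7
0.02 29 -12.1 13.0
0.03 31 -12.5 13.4
0.04 28 -12.1 13.0
0.05 36 -18.2 17.4
0.06 55 -25.9 24.2
0.07 68 -29.6 29.3
0.08 66 -28.6 28.0
0.09 62 -27.5 26.6
0.1 49 -20.8 22.8
0.11 22 -11.7 11.0
0.12 7 -3.2 3.2
c [0.53260863 0.30606915] u [-0.5741526  -0.81874831] t -0.1357526544169404 0.12709350549601245
```

View pics/c0.png

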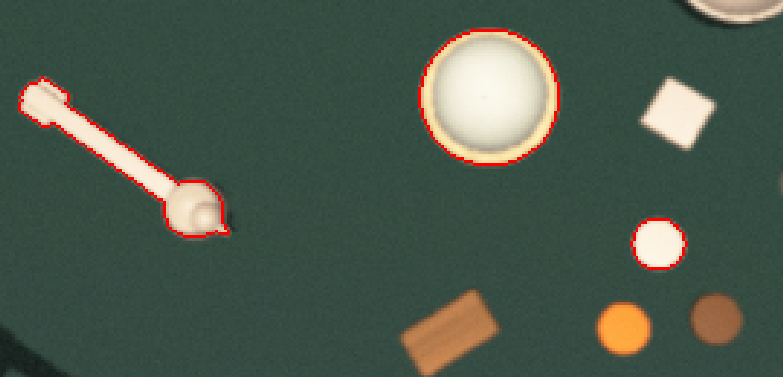

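The pad is at (0.449,-0.235) and the dome at (0.601,-0.064). The bird's balance point is at (0.520,0.288), with its beak direction at (-0.574,-0.819). I'll write a helper that converts a target into tool-axis shifts.

```bash
cat > go.py <<'E'
import sys
from h import *
# go.py x y z [jaw yaw deg]: turn needed (first), then shift in tool axes (cm) after the turn
def plan(T,jaw):
    o=robot.get_obs(); M=R.from_euler('xyz',o['ee_rot']).as_matrix()
    y=M[:,1]; cur=np.degrees(np.arctan2(y[1],y[0]))
    d=(jaw-cur+90)%180-90        # world yaw needed
    turn=-d                      # tool x points down
    M2=M@R.from_rotvec([np.radians(turn),0,0]).as_matrix()
    sh=M2.T@(np.array(T)-o['tool_pos'])*100
    print('t',round(o['time'],2),'pos',o['tool_pos'].round(4),'xaxis',M[:,0].round(4),'jaw',cur.round(2),'turn',turn.round(2),'shift',sh.round(2),'F',o['wrist_force'].round(2),'w',round(o['width'],4),'q6',o['joint_positions'][5].round(2))
if __name__=='__main__': a=list(map(float,sys.argv[1:])); plan(a[:3],a[3])
E
python3 go.py .449 -.235 .12 90; python3 go.py .449 -.235 .18 90
```

```text
t 0.2 pos [0.2448 0.4921 0.179 ] xaxis [-7.0e-04 -1.1e-03 -1.0e+00] jaw 63.54 turn -26.46 shift [  5.96 -72.7   20.42] F [ 0.28 -0.02  0.27] w 0.0938 q6 -0.1
t 0.2 pos [0.2448 0.4921 0.179 ] xaxis [-7.0e-04 -1.1e-03 -1.0e+00] jaw 63.54 turn -26.46 shift [-4.000e-02 -7.271e+01  2.042e+01] F [ 0.28 -0.02  0.27] w 0.0938 q6 -0.1
```

Call:
carry_out --pt "0.2 0 0 0 -6.6" --pt "0.2 0 0 0 -6.6" --pt "0.2 0 0 0 -6.6" --pt "0.2 0 0 0 -6.66" --pt "0.2 0 -2.7 0.76 0" --pt "0.2 0 -5 1.4 0" --pt "0.2 0 -5 1.4 0" --pt "0.2 0 -5 1.4 0" --pt "0.2 0 -5 1.4 0" --pt "0.2 0 -5 1.4 0" --pt "0.2 0 -5 1.4 0" --pt "0.2 0 -5 1.4 0" --pt "0.2 0 -5 1.4 0" --pt "0.2 0 -5 1.4 0" --pt "0.2 0 -5 1.4 0" --pt "0.2 0 -5 1.4 0" --pt "0.2 0 -5 1.4 0" --pt "0.2 0 -5 1.4 0" --pt "0.2 0 -3.5 1.0 0" --pt "0.2 0 -1.5 0.46 0"

```text
time: 2.2
tool_pos: [0.4425, -0.2134, 0.1788]
ee_rot: [2.895, 1.57, 2.891]
wrist_force: [-0.2, -0.6, -0.6]
width: 0.0749
```

```bash
python3 go.py .449 -.235 .06 90; python3 go.py .449 -.235 .06 90
```

```text
t 2.2 pos [ 0.4425 -0.2134  0.1788] xaxis [-1.2e-03  3.0e-04 -1.0e+00] jaw 89.8 turn -0.2 shift [11.88 -2.16  0.67] F [-0.16 -0.65 -0.58] w 0.0749 q6 -2.13
t 2.2 pos [ 0.4425 -0.2134  0.1788] xaxis [-1.2e-03  3.0e-04 -1.0e+00] jaw 89.8 turn -0.2 shift [11.88 -2.16  0.67] F [-0.16 -0.65 -0.58] w 0.0749 q6 -2.13
```

Call:
carry_out --pt "0.2 2 0 0 0" --pt "0.2 3 0 0 0" --pt "0.2 3 0 0 0" --pt "0.2 2 0 0 0" --pt "0.2 1 0 0 0" --pt "0.2 0 0 0 0" --pt "0.2 0 0 0 0" --pt "0.2 0 0 0 0"

```text
time: 3.0
tool_pos: [0.4436, -0.2109, 0.0714]
ee_rot: [-0.51, 1.568, -0.509]
wrist_force: [0.5, 0.1, 0.1]
width: 0.0752
```

```bash
python3 go.py .449 -.235 .0035 90; python3 - <<'E'
from h import *
a=snap('side')['image'][190:370,150:340]
b=snap('top')['image'][150:290,230:400]
f=lambda i:cv2.resize(i,(390,390*i.shape[0]//i.shape[1]))
a,b=f(a),f(b);c=np.zeros((max(len(a),len(b)),780,3),np.uint8);c[:len(a),:390]=a;c[:len(b),390:]=b
cv2.imwrite('pics/p1.png',c[...,::-1])
E
```

```text
t 3.0 pos [ 0.4436 -0.2109  0.0714] xaxis [ 0.0027 -0.0015 -1.    ] jaw 90.02 turn 0.02 shift [ 6.79 -2.4   0.52] F [0.46 0.11 0.09] w 0.0752 q6 -2.13
```

View pics/p1.png

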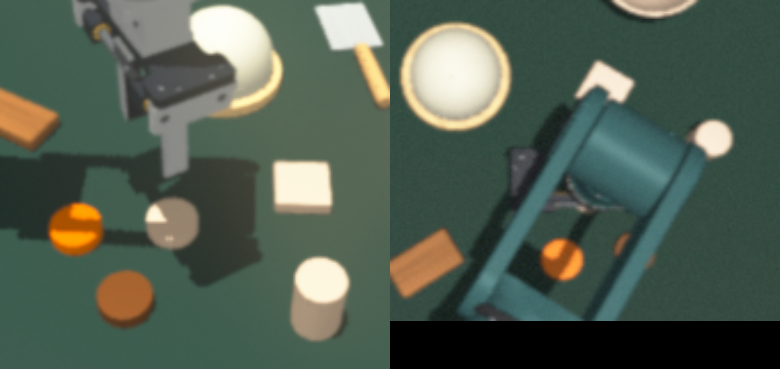

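Call:
carry_out --pt "0.2 0 -1.2 0.26 0" --pt "0.2 0 -1.2 0.26 0" --pt "0.2 1.5 0 0 0" --pt "0.2 1.5 0 0 0" --pt "0.2 1 0 0 0" --pt "0.2 0 0 0 0" --pt "0.2 0 0 0 0"

```text
time: 3.8
tool_pos: [0.4479, -0.235, 0.0297]
ee_rot: [1.778, 1.571, 1.777]
wrist_force: [0.6, 0.8, 0.6]
width: 0.0752
```

```bash
python3 go.py .449 -.235 .0035 90; python3 - <<'E'
from h import *
s=snap('side');a=s['image'][250:350,180:310]
cv2.imwrite('pics/p2.png',cv2.resize(a,(520,400))[...,::-1])
E
```

```text
t 3.8 pos [ 0.4479 -0.235   0.0297] xaxis [-0.  0. -1.] jaw 89.98 turn -0.02 shift [ 2.62 -0.    0.11] F [0.59 0.76 0.64] w 0.0752 q6 -2.17
```

View pics/p2.png

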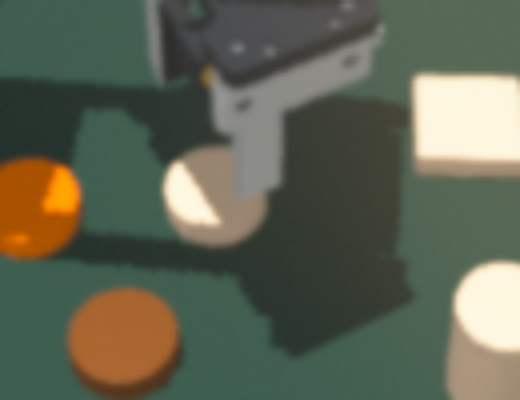

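The near finger is at the pad's −y side and in line, with the pad centre in crop at (215,195). I'll go down and grip.

Call:
carry_out --pt "0.2 0.9 0 0.1 0" --pt "0.2 0.9 0 0 0" --pt "0.2 0.7 0 0 0" --pt "0.2 0 0 0 0" --pt "0.2 0 0 0 0" --pt "1 0 0 0 0" --pt "1 0 0 0 0" --pt "1 0 0 0 0" --pt "1 0 0 0 0" --pt "1 0 0 0 0" --pt "1 0 0 0 0"

```text
time: 4.95
tool_pos: [0.4488, -0.2345, 0.0047]
ee_rot: [0.095, 1.571, 0.095]
wrist_force: [-1.3, -0.5, 0.7]
width: 0.0309
```

```bash
python3 go.py .449 -.235 .0035 90
```

```text
t 4.95 pos [ 0.4488 -0.2345  0.0047] xaxis [ 1.e-04  0.e+00 -1.e+00] jaw 90.0 turn 0.0 shift [ 0.12 -0.05  0.02] F [-1.34 -0.54  0.66] w 0.0309 q6 -2.16
```

The width reads 31 mm, less than the pad's 50 mm. I'll look before doing anything more.

```bash
python3 - <<'E'
from h import *
s=snap('side','s2.png');a=s['image'][230:350,160:320]
cv2.imwrite('pics/p3.png',cv2.resize(a,(640,480))[...,::-1])
print(robot.get_obs()['width'])
E
```

```text
0.02676774010358745
```

View pics/p3.png

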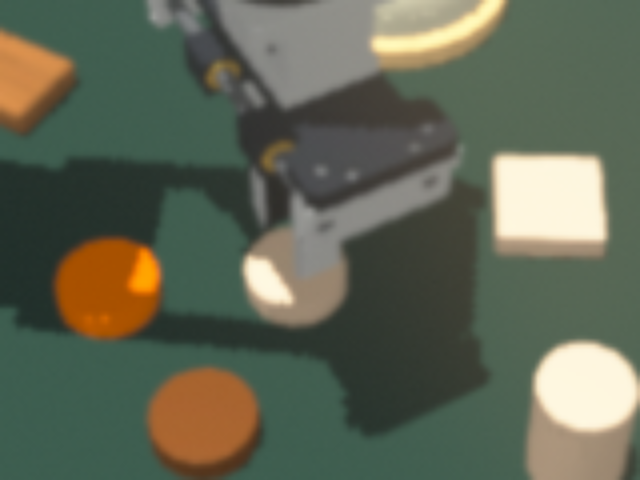

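```bash
python3 - <<'E'
from h import *
s=snap('side')
o=robot.get_obs(); print(o['tool_pos'],o['width'],o['wrist_force'])
w=o['width']/2; p=o['tool_pos']
for z in (0,.01,.02,.03):
  print(z,(proj(s,[[p[0]+dx,p[1]-w-dy,p[2]+z] for dx in(-.008,.008) for dy in(0,.012)])-[160,230])*4)
print('earlier p2 frame',(proj(s,[[.4479+dx,-.235-.0376-dy,.0297] for dx in(-.008,.008) for dy in(0,.012)])-[180,250])*4)
E
```

```text
[ 0.44874894 -0.23452432  0.00467027] 0.02264857731087194 [-0.12669581  0.2913593  -0.67320952]
0 [[290.0578573  297.0212955 ]
 [301.2993218  314.62177624]
 [319.02824325 284.37192334]
 [330.48981009 301.69958497]]
0.01 [[289.46275424 284.22055251]
 [300.79425348 301.8485771 ]
 [318.68696778 271.55394984]
 [330.24306237 288.90564915]]
0.02 [[288.85876617 271.18903088]
 [300.28154023 288.84162709]
 [318.34073627 258.50734498]
 [329.99271932 275.88010853]]
0.03 [[288.24572537 257.92123316]
 [299.76103484 275.59525734]
 [317.989459   245.22673088]
 [329.73871562 262.61741775]]
earlier p2 frame [[232.85998408 225.14236336]
 [244.89839007 243.65838432]
 [263.01668634 211.80537535]
 [275.29004668 230.01963763]]
```

```bash
python3 - <<'E'
from h import *
s=snap('side')
print(robot.get_obs()['width'])
def onx(uv,x):
    a=ray(s,uv,0)[0];b=ray(s,uv,.1)[0]; return a+(b-a)*(x-a[0])/(b[0]-a[0])
print(onx([180+260/4,250+195/4],.4479), onx([160+320/4,230+273/4],.4488))
a=s['image'][245:325,180:290]
cv2.imwrite('pics/p4.png',cv2.resize(a,(770,560),interpolation=cv2.INTER_CUBIC)[...,::-1])
E
```

```text
0.01856880536699136
[ 0.4479     -0.28496982  0.06089859] [ 0.4488     -0.26312241  0.03755428]
```

View pics/p4.png

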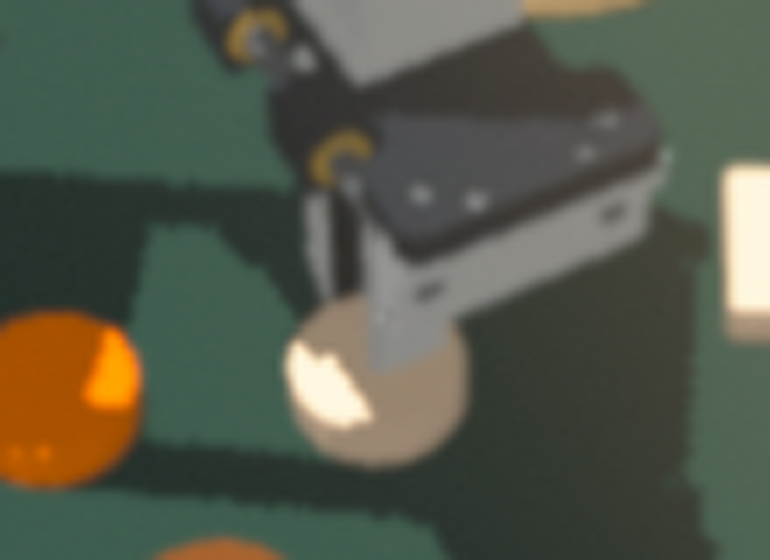

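The reported TCP is about 31 mm below the real fingertips. The y position agrees, but the tips are near z≈0.036 and closed above the pad without touching it. I'll reopen, go lower and check.

Call:
carry_out --pt "0.2 0 0 0 0" --pt "0.2 0 0 0 0" --pt "0.2 0 0 0 0" --pt "0.2 0 0 0 0" --pt "0.2 0 0 0 0" --pt "0.2 0 0 0 0" --pt "0.2 0 0 0 0" --pt "0.2 0 0 0 0" --pt "0.2 0.7 0 0 0" --pt "0.2 0.7 0 0 0" --pt "0.2 0.6 0 0 0" --pt "0.2 0 0 0 0" --pt "0.2 0 0 0 0"

```text
time: 6.4
tool_pos: [0.4484, -0.2343, -0.0158]
ee_rot: [2.471, 1.57, 2.471]
wrist_force: [0.4, -0.4, -0.5]
width: 0.0751
```

```bash
python3 go.py .449 -.235 -.02 90;  python3 - <<'E'
from h import *
s=snap('side')
a=s['image'][245:325,180:290]
cv2.imwrite('pics/p5.png',cv2.resize(a,(770,560),interpolation=cv2.INTER_CUBIC)[...,::-1])
o=robot.get_obs();p=o['tool_pos'];w=o['width']/2+.0125
for dz in (.02,.025,.03,.035): print(dz,((proj(s,[[p[0]+dx,p[1]-w,p[2]+dz] for dx in(-.008,.008)])-[180,245])*7).round().tolist())
E
```

```text
t 6.4 pos [ 0.4484 -0.2343 -0.0158] xaxis [-8.e-04  6.e-04 -1.e+00] jaw 90.0 turn -0.0 shift [ 0.42 -0.07  0.06] F [ 0.39 -0.41 -0.45] w 0.0751 q6 -2.16
0.02 [[433.0, 517.0], [485.0, 493.0]]
0.025 [[433.0, 506.0], [485.0, 482.0]]
0.03 [[432.0, 495.0], [485.0, 471.0]]
0.035 [[432.0, 483.0], [485.0, 460.0]]
```

View pics/p5.png

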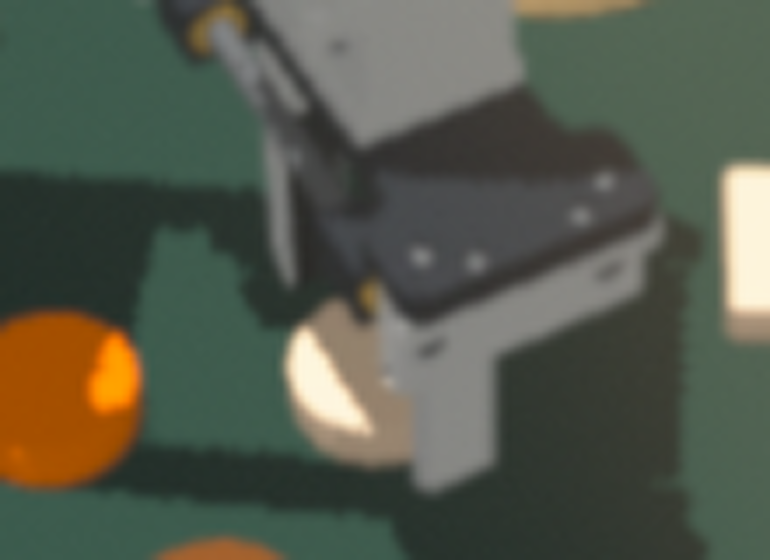

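The tip edge is at (432,495)–(497,465), which fits an offset of about 30 mm and a real tip height of about 14 mm. I'll go down 10 mm more and grip.

Call:
carry_out --pt "0.2 0.5 0 0.05 0" --pt "0.2 0.3 0 0 0" --pt "0.2 0.2 0 0 0" --pt "0.2 0 0 0 0" --pt "1 0 0 0 0" --pt "1 0 0 0 0" --pt "1 0 0 0 0" --pt "1 0 0 0 0" --pt "1 0 0 0 0" --pt "1 0 0 0 0" --pt "1 0 0 0 0"

```text
time: 7.55
tool_pos: [0.4492, -0.2345, -0.0254]
ee_rot: [2.138, 1.571, 2.138]
wrist_force: [-0.4, -0.7, 0.3]
width: 0.0495
```

```bash
python3 go.py .601 -.064 .1 90
```

```text
t 7.55 pos [ 0.4492 -0.2345 -0.0254] xaxis [-0.e+00  1.e-04 -1.e+00] jaw 90.0 turn 0.0 shift [-12.54  17.05  15.18] F [-0.43 -0.68  0.28] w 0.0495 q6 -2.16
```

Call:
carry_out --pt "1 -0.5 0 0 0" --pt "1 -1.5 0 0 0" --pt "1 -2.5 0 0 0" --pt "1 -3 0 0 0" --pt "1 -3 0 0 0" --pt "1 -2 0 0 0" --pt "1 0 1.1 1 0" --pt "1 0 2 1.8 0" --pt "1 0 3 2.7 0" --pt "1 0 3 2.7 0" --pt "1 0 3 2.7 0" --pt "1 0 2.5 2.2 0" --pt "1 0 1.6 1.4 0" --pt "1 0 0.8 0.7 0" --pt "1 0 0 0 0" --pt "1 0 0 0 0" --pt "1 0 0 0 0"

```text
time: 9.25
tool_pos: [0.6005, -0.0653, 0.0994]
ee_rot: [-2.902, 1.57, -2.904]
wrist_force: [-0.2, -0.5, -1.1]
width: 0.0492
```

```bash
python3 go.py .601 -.064 .0646 90;  python3 - <<'E'
from h import *
s=snap('side')
a=s['image'][150:260,180:330]
cv2.imwrite('pics/p6.png',cv2.resize(a,(750,550),interpolation=cv2.INTER_CUBIC)[...,::-1])
E
```

```text
t 9.25 pos [ 0.6005 -0.0653  0.0994] xaxis [-7.e-04 -2.e-04 -1.e+00] jaw 89.93 turn -0.07 shift [3.48 0.13 0.05] F [-0.18 -0.54 -1.07] w 0.0492 q6 -1.77
```

View pics/p6.png

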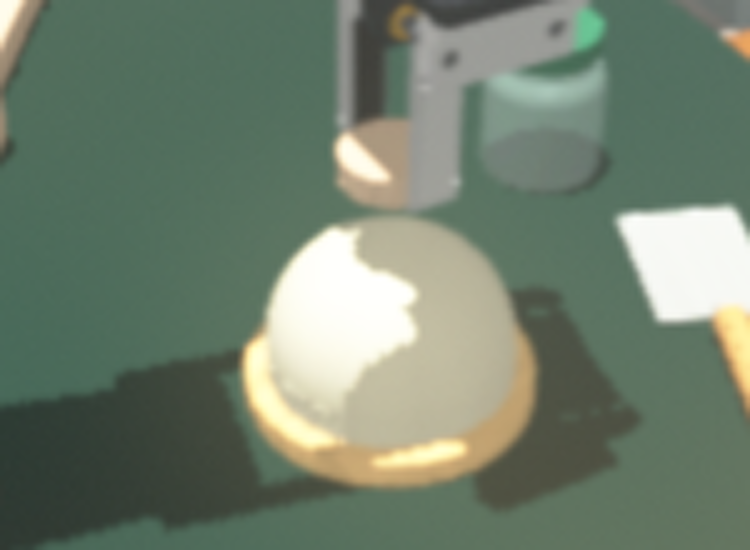

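```bash
python3 - <<'E'
from h import *
s=snap('side'); th=np.linspace(0,6.283,200); C=np.c_[np.cos(th),np.sin(th)]
f=lambda x,y,r,zs:np.vstack([proj(s,np.c_[C*r+[x,y],np.full(200,z)]) for z in zs])
e=lambda P:((P.min(0)-[180,150])*5).round(1).tolist()+((P.max(0)-[180,150])*5).round(1).tolist()
print('bat pred',e(f(.601,-.064,.07,(0,.016))),'obs 243 - 535 485')
o=robot.get_obs()['tool_pos']
print('pad pred',e(f(o[0],o[1],.025,(o[2]+.0254,o[2]+.0414))),'obs 335 118 - 208')
h=cv2.cvtColor(s['image'],cv2.COLOR_RGB2HSV)
# dome sphere silhouette: centre (x,y,.03) r=.06
p=proj(s,[[.601,-.064,.09],[.601,-.064,.03]]); print('crown,centre',((p-[180,150])*5).round(1).tolist())
E
python3 go.py .601 -.064 .0646 90
```

```text
bat pred [242.7, 267.9, 533.1, 482.3] obs 243 - 535 485
pad pred [336.2, 112.6, 449.0, 205.9] obs 335 118 - 208
crown,centre [[389.9, 234.1], [388.3, 334.5]]
t 9.35 pos [ 0.6007 -0.0655  0.0998] xaxis [ 1.e-04 -1.e-04 -1.e+00] jaw 89.91 turn -0.09 shift [3.52 0.15 0.03] F [-0.55  0.01 -0.8 ] w 0.0494 q6 -1.77
```

Call:
carry_out --pt "1 0.7 0.13 0.03 0" --pt "1 1 0 0 0" --pt "1 0.8 0 0 0" --pt "1 0.4 0 0 0" --pt "1 0.2 0 0 0" --pt "1 0.1 0 0 0" --pt "1 0.1 0 0 0" --pt "1 0 0 0 0" --pt "1 0 0 0 0" --pt "1 0 0 0 0"

```text
time: 10.35
tool_pos: [0.6017, -0.0632, 0.067]
ee_rot: [-0.006, 1.57, -0.006]
wrist_force: [-0.9, 0.6, 0.2]
width: 0.0496
```

```bash
python3 go.py .601 -.064 .0646 90
```

```text
t 10.35 pos [ 0.6017 -0.0632  0.067 ] xaxis [ 6.e-04 -0.e+00 -1.e+00] jaw 90.0 turn 0.0 shift [ 0.24 -0.08 -0.07] F [-0.88  0.63  0.19] w 0.0496 q6 -1.77
```

Call:
carry_out --pt "1 0.1 -0.03 -0.03 0" --pt "1 0.05 0 0 0" --pt "1 0 0 0 0" --pt "1 0 0 0 0"

```text
time: 10.75
tool_pos: [0.6012, -0.0635, 0.0651]
ee_rot: [1.765, 1.571, 1.765]
wrist_force: [0.2, -0.1, -1.3]
width: 0.0494
```

```bash
python3 go.py .601 -.064 .0646 90
```

```text
t 10.75 pos [ 0.6012 -0.0635  0.0651] xaxis [-0.e+00  1.e-04 -1.e+00] jaw 90.0 turn 0.0 shift [ 0.05 -0.05 -0.02] F [ 0.21 -0.14 -1.3 ] w 0.0494 q6 -1.77
```

Call:
carry_out --pt "1 0.05 0 0 0" --pt "1 0 0 0 0" --pt "1 0 0 0 0"

```text
time: 11.05
tool_pos: [0.6012, -0.0635, 0.0646]
ee_rot: [1.715, 1.571, 1.715]
wrist_force: [0.6, 0.2, 0.1]
width: 0.0492
```

Call:
carry_out --pt "1 0.05 0 0 0" --pt "1 0 0 0 0" --pt "1 0 0 0 0"

```text
time: 11.35
tool_pos: [0.6013, -0.0635, 0.0646]
ee_rot: [-0.038, 1.57, -0.038]
wrist_force: [-0.2, 0.5, 2.2]
width: 0.0495
```

Light contact at exactly the expected height. I'll release gently and lift straight up.

Call:
carry_out --pt "0.44 0 0 0 0" --pt "0.42 0 0 0 0" --pt "0.4 0 0 0 0" --pt "0.35 0 0 0 0" --pt "0.3 0 0 0 0" --pt "0.25 0 0 0 0" --pt "0.2 0 0 0 0" --pt "0.2 0 0 0 0" --pt "0.2 -0.5 0 0 0" --pt "0.2 -1 0 0 0" --pt "0.2 -2 0 0 0" --pt "0.2 -3 0 0 0" --pt "0.2 -3 0 0 0" --pt "0.2 -2.5 0 0 0" --pt "0.2 0 0 0 0" --pt "0.2 0 0 0 0"

```text
time: 12.95
tool_pos: [0.6015, -0.0636, 0.1848]
ee_rot: [-0.135, 1.569, -0.135]
wrist_force: [0.6, -0.6, 0.2]
width: 0.0753
```

```bash
python3 go.py .52 .288 .18 -35;  python3 - <<'E'
from h import *
s=snap('side')
a=s['image'][150:260,180:330]
cv2.imwrite('pics/p7.png',cv2.resize(a,(750,550),interpolation=cv2.INTER_CUBIC)[...,::-1])
E
```

```text
t 12.95 pos [ 0.6015 -0.0636  0.1848] xaxis [ 1.7e-03 -2.0e-04 -1.0e+00] jaw 90.0 turn -55.0 shift [ 0.46 26.85 24.12] F [ 0.63 -0.55  0.25] w 0.0753 q6 -1.77
```

View pics/p7.png

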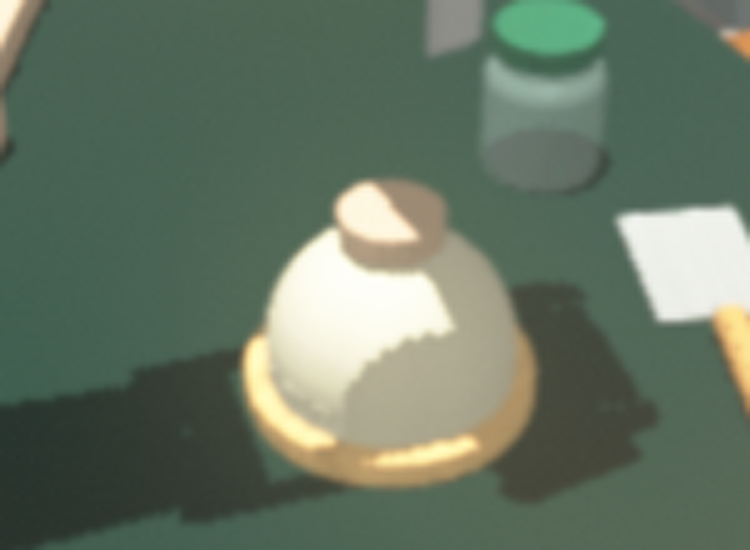

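The pad sits flat on the crown, with its top centred near (390,213). Next is the bird: I'll turn the wrist the way that keeps joint 6 central.

Call:
carry_out --pt "0.2 0 0 0 4" --pt "0.2 0 0 0 8.4" --pt "0.2 0 0 0 8.5" --pt "0.2 0 0 0 8.5" --pt "0.2 0 0 0 8.5" --pt "0.2 0 0 0 8.5" --pt "0.2 0 0 0 8.5" --pt "0.2 0 0 0 8.5" --pt "0.2 0 0 0 8.5" --pt "0.2 0 0 0 8.5" --pt "0.2 0 0 0 8.5" --pt "0.2 0 0 0 8.5" --pt "0.2 0 0 0 8.5" --pt "0.2 0 0 0 8.5" --pt "0.2 0 0 0 6.5" --pt "0.2 0 0 0 4" --pt "0.2 0 0 0 0.1" --pt "0.2 0 0 0 0" --pt "0.2 0 0 0 0"

```text
time: 14.9
tool_pos: [0.6008, -0.0634, 0.1831]
ee_rot: [-1.225, 1.569, 2.877]
wrist_force: [-0.0, 0.2, 0.4]
width: 0.0751
```

```bash
python3 go.py .52 .288 .08 -35
```

```text
t 14.9 pos [ 0.6008 -0.0634  0.1831] xaxis [-1.7e-03  5.0e-04 -1.0e+00] jaw -34.94 turn 0.06 shift [ 10.34 -26.76 -24.16] F [-0.02  0.19  0.35] w 0.0751 q6 0.41
```

Call:
carry_out --pt "0.2 0 -1.36 -1.26 0" --pt "0.2 0 -3 -2.7 0" --pt "0.2 0 -3.4 -3.1 0" --pt "0.2 0 -3.4 -3.1 0" --pt "0.2 0 -3.4 -3.1 0" --pt "0.2 0 -3.4 -3.1 0" --pt "0.2 0 -3.4 -3.1 0" --pt "0.2 0 -3 -2.7 0" --pt "0.2 0 -1.6 -1.4 0" --pt "0.2 0 -0.8 -0.6 0" --pt "0.2 2.5 0 0 0" --pt "0.2 4 0 0 0" --pt "0.2 4 0 0 0" --pt "0.2 2.5 0 0 0" --pt "0.2 0 0 0 0" --pt "0.2 0 0 0 0" --pt "0.2 0 0 0 0"

```text
time: 16.6
tool_pos: [0.5222, 0.2884, 0.0569]
ee_rot: [2.594, 1.566, 0.412]
wrist_force: [0.1, -0.4, -0.0]
width: 0.0754
```

```bash
python3 go.py .52 .288 -.026 -35;  python3 - <<'E'
from h import *
s=snap('side')
a=s['image'][100:220,110:270]
i=cv2.resize(a,(800,600),interpolation=cv2.INTER_CUBIC)
u=np.array([-.5742,-.8187]);b=np.array([.520,.288])
for t,z in((-.158,.014),(0,.028),(.057,.047),(.105,.03)):
    p=(proj(s,[[*(b+u*t),z]])[0]-[110,100]+.5)*5; cv2.circle(i,(int(p[0]),int(p[1])),3,(255,0,0),-1)
cv2.imwrite('pics/p8.png',i[...,::-1])
E
```

```text
t 16.6 pos [0.5222 0.2884 0.0569] xaxis [ 0.0042  0.0018 -1.    ] jaw -35.02 turn -0.02 shift [ 8.29 -0.18  0.19] F [ 0.08 -0.43 -0.03] w 0.0754 q6 1.02
```

View pics/p8.png

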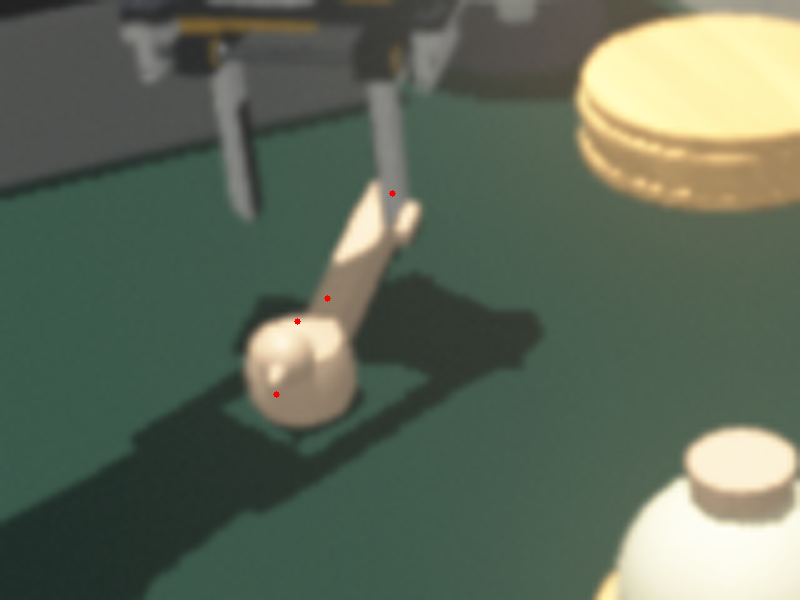

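```bash
python3 - <<'E'
from h import *
s=snap('side')
u=np.array([-.5742,-.8187]);b=np.array([.520,.288])
th=np.linspace(0,6.283,100);c=b+u*.057
P=(np.vstack([proj(s,np.c_[c[0]+r*np.cos(th),c[1]+r*np.sin(th),np.full(100,z)]) for r,z in((.03,.015),(.03,.03),(.026,.003))])-[110,100]+.5)*5
print(P.min(0),P.max(0),'obs x 245-355 bottom 428')
n=np.array([-u[1],u[0]])
for t in(-.05,-.1): print(t,[((proj(s,[[*(b+u*t+n*e),z]])[0]-[110,100]+.5)*5).round().tolist() for e,z in((-.011,.028),(.011,.028),(-.011,0),(.011,0))])
E
python3 go.py .52 .288 -.026 -35
```

```text
[247.81723905 319.1814643 ] [356.37251847 412.02528192] obs x 245-355 bottom 428
-0.05 [[332.0, 255.0], [366.0, 257.0], [337.0, 294.0], [371.0, 296.0]]
-0.1 [[352.0, 216.0], [386.0, 218.0], [357.0, 254.0], [390.0, 256.0]]
t 16.7 pos [0.5223 0.2885 0.0569] xaxis [ 0.0044  0.002  -1.    ] jaw -35.01 turn -0.01 shift [ 8.29 -0.18  0.2 ] F [ 0.26 -0.2  -0.58] w 0.0753 q6 1.02
```

Call:
carry_out --pt "0.2 1 -0.18 0.2 0" --pt "0.2 2 0 0 0" --pt "0.2 2 0 0 0" --pt "0.2 1 0 0 0" --pt "0.2 0 0 0 0" --pt "0.2 0 0 0 0" --pt "0.2 0 0 0 0"

```text
time: 17.4
tool_pos: [0.519, 0.2878, -0.0044]
ee_rot: [2.61, 1.568, 0.428]
wrist_force: [0.1, -0.7, -0.4]
width: 0.0753
```

```bash
python3 go.py .52 .288 -.025 -35
```

```text
t 17.4 pos [ 0.519   0.2878 -0.0044] xaxis [ 0.0024  0.0011 -1.    ] jaw -35.0 turn 0.0 shift [ 2.06  0.07 -0.07] F [ 0.12 -0.73 -0.42] w 0.0753 q6 1.02
```

Call:
carry_out --pt "0.2 0.8 0.04 -0.05 0" --pt "0.2 0.7 0 0 0" --pt "0.2 0.4 0 0 0" --pt "0.2 0.15 0 0 0" --pt "0.2 0 0 0 0" --pt "0.2 0 0 0 0"

```text
time: 18.0
tool_pos: [0.5182, 0.2873, -0.0255]
ee_rot: [-0.437, 1.57, -2.619]
wrist_force: [-2.8, -0.9, 5.3]
width: 0.0753
```

```bash
python3 go.py .52 .288 -.025 -35; python3 - <<'E'
from h import *
o=[robot.snapshot('side') and robot.get_obs() for _ in range(3)]
print(np.mean([x['tool_pos'] for x in o],0),np.mean([x['wrist_force'] for x in o],0),np.mean([x['wrist_torque'] for x in o],0))
E
```

```text
t 18.0 pos [ 0.5182  0.2873 -0.0255] xaxis [-8.e-04 -5.e-04 -1.e+00] jaw -35.0 turn -0.0 shift [-0.05  0.11 -0.16] F [-2.75 -0.86  5.35] w 0.0753 q6 1.02
[ 0.51817351  0.28727073 -0.02550084] [-2.97379064 -0.87552724  5.53877984] [-0.34195803  0.56103275 -0.07840304]
```

About 5 N of contact, so the tips are touching the table here. I'll raise 3 mm, correct and close.

Call:
carry_out --pt "0.2 -0.35 0 0 0" --pt "0.2 0 0 0 0" --pt "0.2 0 0.05 -0.12 0" --pt "0.2 0 0 0 0" --pt "0.2 0 0 0 0"

```text
time: 18.65
tool_pos: [0.5196, 0.2881, -0.0231]
ee_rot: [-0.577, 1.57, -2.759]
wrist_force: [-0.4, 0.5, -0.0]
width: 0.0756
```

```bash
python3 go.py .52 .288 -.0225 -35
```

```text
t 18.65 pos [ 0.5196  0.2881 -0.0231] xaxis [-4.e-04 -2.e-04 -1.e+00] jaw -35.0 turn 0.0 shift [-0.06  0.04 -0.01] F [-0.4   0.45 -0.  ] w 0.0756 q6 1.02
```

Call:
carry_out --pt "1 0 0 0 0" --pt "1 0 0 0 0" --pt "1 0 0 0 0" --pt "1 0 0 0 0" --pt "1 0 0 0 0" --pt "1 0 0 0 0" --pt "1 0 0 0 0" --pt "1 0 0 0 0" --pt "1 0 0 0 0" --pt "1 0 0 0 0" --pt "1 0 0 0 0"

```text
time: 19.75
tool_pos: [0.5199, 0.288, -0.0228]
ee_rot: [1.846, 1.57, -0.336]
wrist_force: [1.6, -1.7, -0.8]
width: 0.0221
```

Call:
carry_out --pt "1 -0.3 0 0 0" --pt "1 -0.6 0 0 0" --pt "1 -1 0 0 0" --pt "1 -1 0 0 0" --pt "1 -0.5 0 0 0" --pt "1 0 0 0 0" --pt "1 0 0 0 0" --pt "1 0 0 0 0"

```text
time: 20.55
tool_pos: [0.5193, 0.288, 0.0107]
ee_rot: [-0.621, 1.57, -2.803]
wrist_force: [0.0, -0.2, -5.9]
width: 0.0218
```

```bash
python3 go.py .52 .288 .1 -35; python3 - <<'E'
from h import *
o=[robot.snapshot('side') and robot.get_obs() for _ in range(3)]
M=R.from_euler('xyz',o[0]['ee_rot']).as_matrix()
print(np.mean([x['wrist_force'] for x in o],0),'tool torque',M.T@np.mean([x['wrist_torque'] for x in o],0))
s=snap('side');i=s['image'][60:220,110:270]
cv2.imwrite('pics/p9.png',cv2.resize(i,(600,600),interpolation=cv2.INTER_CUBIC)[...,::-1])
E
```

```text
t 20.55 pos [0.5193 0.288  0.0107] xaxis [-1.e-03 -3.e-04 -1.e+00] jaw -35.0 turn -0.0 shift [-8.93  0.05 -0.04] F [ 0.02 -0.16 -5.89] w 0.0218 q6 1.02
[ 0.39394445 -0.33363096 -5.99680852] tool torque [-0.00359428 -0.06181572 -0.09923054]
```

Call:
carry_out --pt "1 -0.7 0 0 0" --pt "1 -1.4 0 0 0" --pt "1 -2 0 0 0" --pt "1 -2 0 0 0" --pt "1 -2 0 0 0" --pt "1 -1.4 0 0 0" --pt "1 -0.8 0 0 0" --pt "1 -0.5 0 0 0" --pt "1 0 0 0 0" --pt "1 0 0 0 0" --pt "1 0 0 0 0"

```text
time: 21.85
tool_pos: [0.519, 0.2878, 0.1178]
ee_rot: [-0.589, 1.568, -2.771]
wrist_force: [0.9, 0.1, -5.5]
width: 0.0218
```

```bash
python3 go.py .601 -.0637 .118 -35
```

```text
t 21.85 pos [0.519  0.2878 0.1178] xaxis [-2.3e-03 -9.0e-04 -1.0e+00] jaw -35.0 turn -0.0 shift [-1.000e-02  2.688e+01  2.409e+01] F [ 0.9   0.11 -5.54] w 0.0218 q6 1.02
```

Call:
carry_out --pt "1 -0.2 0.5 0.45 0" --pt "1 0 1 0.9 0" --pt "1 0 1.5 1.35 0" --pt "1 0 2 1.8 0" --pt "1 0 2.2 2 0" --pt "1 0 2.2 2 0" --pt "1 0 2.2 2 0" --pt "1 0 2.2 2 0" --pt "1 0 2.2 2 0" --pt "1 0 2.2 2 0" --pt "1 0 2.2 1.9 0" --pt "1 0 2 1.8 0" --pt "1 0 1.6 1.4 0" --pt "1 0 1.2 1 0" --pt "1 0 0.9 0.8 0" --pt "1 0 0.5 0.4 0" --pt "1 0 0.28 0.29 0" --pt "1 0 0 0 0" --pt "1 0 0 0 0" --pt "1 0 0 0 0"

```text
time: 23.85
tool_pos: [0.6016, -0.0625, 0.1212]
ee_rot: [-2.687, 1.57, 1.415]
wrist_force: [0.3, 0.3, -5.0]
width: 0.0219
```

```bash
python3 go.py .601 -.0637 .118 -35
```

```text
t 23.85 pos [ 0.6016 -0.0625  0.1212] xaxis [ 1.e-04  3.e-04 -1.e+00] jaw -34.94 turn 0.06 shift [0.32 0.01 0.13] F [ 0.35  0.26 -5.03] w 0.0219 q6 0.41
```

Call:
carry_out --pt "1 0.1 0 0.05 0" --pt "1 0.15 0 0.05 0" --pt "1 0 0 0 0" --pt "1 0 0 0 0" --pt "1 0 0 0 0" --pt "1 0 0 0 0"

```text
time: 24.45
tool_pos: [0.6012, -0.0642, 0.1187]
ee_rot: [2.756, 1.571, 0.574]
wrist_force: [-0.2, -0.1, -5.8]
width: 0.0217
```

```bash
python3 go.py .601 -.0637 .118 -35; python3 - <<'E'
from h import *
s=snap('side');o=robot.get_obs();x0,y0,k=195,115,5
i=cv2.resize(s['image'][y0:y0+115,x0:x0+150],None,fx=k,fy=k,interpolation=cv2.INTER_CUBIC)
u=np.array([-.5742,-.8187]);n=np.array([-u[1],u[0]]);b=o['tool_pos'][:2];zb=o['tool_pos'][2]+.0229
for t,e,z in((-.158,.02,0),(-.158,-.02,0),(-.158,.02,.014),(-.03,-.011,.028),(-.03,.011,.028),(-.03,.011,0),(.057,0,.047),(.105,0,.03),(.087,0,.0)):
    p=(proj(s,[[*(b+u*t+n*e),zb+z]])[0]-[x0,y0]+.5)*k; cv2.circle(i,(int(p[0]),int(p[1])),3,(255,0,0),-1)
for c in [(proj(s,[[.601,-.0637,.106]])[0]-[x0,y0]+.5)*k]: cv2.circle(i,(int(c[0]),int(c[1])),3,(0,0,255),-1)
cv2.imwrite('pics/f.png',i[...,::-1])
E
```

```text
t 24.45 pos [ 0.6012 -0.0642  0.1187] xaxis [ 1.e-04  1.e-04 -1.e+00] jaw -35.0 turn 0.0 shift [ 0.07 -0.04 -0.03] F [-0.21 -0.14 -5.77] w 0.0217 q6 0.41
```

View pics/f.png

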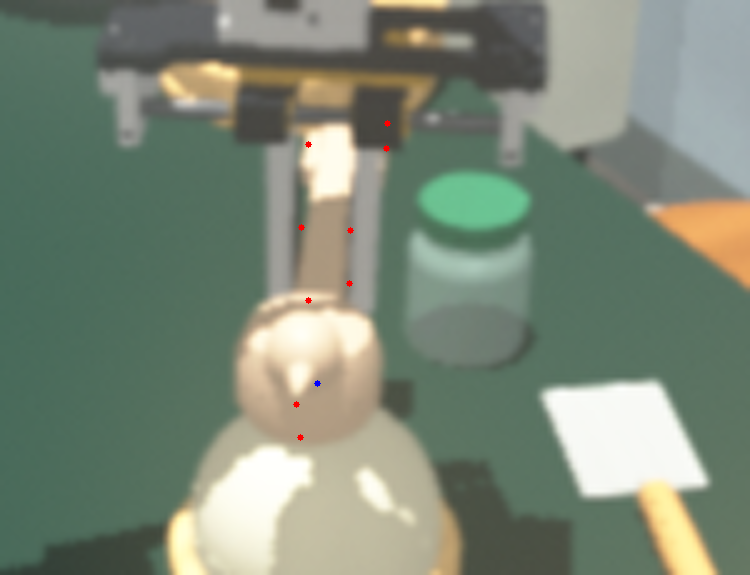

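Body position fits the level prediction. The fan is partly hidden by the fingers, so I'll check its pitch and the pad numerically.

```bash
python3 - <<'E'
from h import *
s=snap('side');o=robot.get_obs()
u=np.array([-.5742,-.8187]);n=np.array([-u[1],u[0]]);b=o['tool_pos'][:2];zb=o['tool_pos'][2]+.0229
f=lambda t,e,z:((proj(s,[[*(b+u*t+n*e),zb+z]])[0]-[195,115]+.5)*5).round(1)
for a in(-3,0,3):
    g=np.radians(a); q=lambda t,e,z:f(t*np.cos(g)-(z-.022)*np.sin(g),e,.022+t*np.sin(g)+(z-.022)*np.cos(g))
    print(a,'fan front corner bot/top',q(-.114,.02,0),q(-.114,.02,.014),'body front bottom',q(.087,0,0),'beak',q(.105,0,.038))
h=cv2.cvtColor(s['image'],cv2.COLOR_RGB2HSV)
m=(h[...,0]<25)&(h[...,1]>25)&(h[...,1]<130)&(h[...,2]>110)
sub=m[138:160,266:276]; print('\n'.join(''.join('#' if v else '.' for v in r) for r in sub))
t=snap('top'); hh=cv2.cvtColor(t['image'],cv2.COLOR_RGB2HSV)
mt=((hh[...,0]<35)&(hh[...,1]<130)&(hh[...,2]>110))[150:215,220:300]
print('\n'.join(''.join('#' if v else '.' for v in r) for r in mt[::2]))
tp=lambda x,z:(proj(t,[[*(b+u*x),zb+z]])[0]-[220,150]).round(1)
print('top pred beak',tp(.105,.035),'body',tp(.057,.047),'fan end',tp(-.158,.007))
print(o['tool_pos'],o['wrist_force'])
E
```

```text
-3 fan front corner bot/top [381.5 180.1] [382.3 155.8] body front bottom [300.6 444.4] beak [296.3 400.6]
0 fan front corner bot/top [381.  191.8] [381.9 166.9] body front bottom [300.3 437.5] beak [296.6 388.1]
3 fan front corner bot/top [380.5 203.6] [381.5 178.1] body front bottom [300.2 430.1] beak [296.9 375.2]
..........
..........
..........
..........
..........
..........
#.........
#....#....
#....#....
#....#....
#...##....
..........
..........
..........
..........
..........
..........
..........
..........
..........
..........
..........
######..........................................................................
######..........................................................................
##..............#####...........................................................
................#######.........................................................
...............#######..........................................................
...............#######.#........................................................
................#########............................
[... 1572 characters left out ...]
...................########################................................
...........................#####################................................
.................................############...................................
................................................................................
................................................................................
................................................................................
................................................................................
top pred beak [71.7 43.2] body [56.8 32.1] fan end [-8.7 -9.2]
[ 0.60119568 -0.06421793  0.11873358] [-0.29376844 -0.02682492 -6.41161675]
```

```bash
python3 - <<'E'
from h import *
import numpy as np
cur=snap('side'); im0=cv2.imread('pics/s0.png')[...,::-1]; o=robot.get_obs()
u=np.array([-.5742,-.8187]);n=np.array([-u[1],u[0]])
def mask(i):
    h=cv2.cvtColor(np.ascontiguousarray(i),cv2.COLOR_RGB2HSV); return (h[...,0]<25)&(h[...,1]>15)&(h[...,1]<130)&(h[...,2]>95)
def show(i,b,zb,name):
    f=lambda t,e,z:proj(cur,[[*(b+u*t+n*e),zb+z]])[0].round(1)
    c=f(-.114,.02,.007);print(name,'fan corner top/bot',f(-.114,.02,.014),f(-.114,.02,0),'body front bottom',f(.087,0,0),'beak z38',f(.105,0,.038))
    m=mask(i);g=i.astype(int)
    x,y=int(c[0]),int(c[1]); print('cols',x-4,'..',x+4)
    for r in range(y-10,y+9): print(r,' '.join('%3d'%g[r,q,0] for q in range(x-5,x+6)))
    p=f(.087,0,0); x,y=int(p[0]),int(p[1])
    print('bottom profile rows',y-5,'..',[g[r,x].tolist() for r in range(y-5,y+6)])
show(im0,np.array([.52,.288]),0,'table')
show(cur['image'],o['tool_pos'][:2],o['tool_pos'][2]+.0229,'held')
E
```

```text
table fan corner top/bot [190.9 144.9] [191.2 148.7] body front bottom [168.  183.5] beak z38 [164.5 175.9]
cols 187 .. 195
136 195 195 177 159 121  81  68  66  67  67  67
137 239 239 233 220 164  97  70  67  66  66  66
138 247 247 244 228 166  98  71  66  66  66  67
139 248 247 242 211 151 112  94  79  69  67  68
140 248 246 233 181 150 169 164 125  83  67  67
141 247 243 217 162 177 224 224 172 100  68  66
142 246 234 184 163 216 240 233 171  97  68  66
143 243 217 160 170 233 242 219 148  87  67  66
144 234 185 147 186 236 234 184 117  76  65  66
145 218 158 150 201 228 214 150  91  67  65  65
146 185 139 139 172 186 166 118  75  64  65  66
147 158 129 128 139 143 129  92  67  64  65  65
148 139 125 119 114 114 105  76  65  64  64  65
149 128 120 104  85  82  79  67  64  64  65  64
150 124 113  86  63  64  66  63  65  64  64  64
151 120 102  71  57  61  64  64  64  64  65  64
152 114  87  65  61  63  64  64  63  65  64  65
153 102  71  62  63  64  64  63  65  64  65  64
154  85  61  61  64  64  63  64  63  64  64  64
bottom profile rows 178 .. [[137, 121, 101], [137, 120, 101], [1
[... 686 characters left out ...]
8  87
149 227 176 162 161 163 163 149 113  92  87  88
150 207 165 161 161 161 158 139 107  90  87  86
151 198 161 162 161 161 156 136 103  89  87  87
152 188 157 160 161 161 151 127  97  88  87  87
153 176 155 161 162 160 146 114  92  88  88  88
154 148 154 161 162 160 143 109  90  87  87  87
155 138 154 161 162 158 142 109  89  88  87  87
156 142 155 160 161 156 139 107  91  87  88  87
157 142 155 162 162 156 137 105  89  88  87  87
158 139 155 161 161 156 137 103  89  87  87  87
bottom profile rows 197 .. [[178, 157, 131], [178, 157, 131], [178, 156, 132], [177, 156, 130], [176, 155, 130], [175, 155, 130], [177, 161, 136], [185, 178, 151], [196, 191, 163], [239, 235, 210], [255, 254, 249]]
```

The level check suggests the beak is about 3° down. I'll hold for 1.2 s and see whether it creeps.

Call:
carry_out --pt "1 0 0 0 0" --pt "1 0 0 0 0" --pt "1 0 0 0 0" --pt "1 0 0 0 0" --pt "1 0 0 0 0" --pt "1 0 0 0 0" --pt "1 0 0 0 0" --pt "1 0 0 0 0" --pt "1 0 0 0 0" --pt "1 0 0 0 0" --pt "1 0 0 0 0" --pt "1 0 0 0 0"

```text
time: 25.85
tool_pos: [0.6011, -0.0642, 0.1187]
ee_rot: [-3.012, 1.571, 1.09]
wrist_force: [0.5, -0.8, -4.8]
width: 0.0216
```

```bash
python3 - <<'E'
from h import *
cur=snap('side'); i=cur['image'].astype(int);o=robot.get_obs()
for r in range(142,154): print(r,i[r,266:275,0])
print([i[r,254].tolist() for r in range(197,208)])
im0=cv2.imread('pics/s0.png')[...,::-1].astype(int)
u=np.array([-.5742,-.8187]);n=np.array([-u[1],u[0]])
# head/beak: bright-to-dark profile, printed around beak in both; tail/bar top junction with body
for im,b,zb in((im0,np.array([.52,.288]),0),(i,o['tool_pos'][:2],o['tool_pos'][2]+.0229)):
    p=proj(cur,[[*(b+u*.105),zb+.038]])[0]; x,y=p.round().astype(int); print('beak pred',p)
    for r in range(y-8,y+7): print(r,im[r,x-7:x+8,0])
M=R.from_euler('xyz',o['ee_rot']).as_matrix()
print(o['tool_pos'],o['wrist_force'],M.T@o['wrist_torque'],o['width'])
E
```

```text
142 [86 72 72 72 72 72 72 72 79]
143 [94 74 74 74 74 73 74 72 76]
144 [128 101  99 100  99  96  86  77  76]
145 [176 148 146 147 148 141 117  89  82]
146 [190 161 159 163 170 166 130  95  87]
147 [191 163 162 167 181 179 133  95  88]
148 [188 163 161 166 177 171 127  94  88]
149 [177 161 161 162 163 149 113  92  88]
150 [165 162 161 161 159 140 107  90  88]
151 [160 161 161 161 157 135 103  88  87]
152 [157 160 162 162 152 127  97  87  88]
153 [155 161 162 160 146 114  92  88  86]
[[178, 157, 131], [178, 157, 132], [178, 156, 131], [177, 155, 130], [176, 156, 129], [176, 155, 130], [177, 161, 136], [186, 178, 152], [197, 192, 164], [239, 235, 210], [255, 254, 249]]
beak pred [164.51015522 175.88684355]
168 [ 61 100 174 223 236 241 246 249 250 247 240 232 223 217 229]
169 [ 63 114 191 226 233 237 241 245 247 243 234 225 213 200 215]
170 [ 69 120 190 220 225 229 233 236 236 232 224 213 197 181 192]
171 [ 79 131 181 202 210 217 221 224 224 220 208 195 179 164 174]
172 [ 86 140 177 186 189 198 213 221 214 199 186 174 160 147 152]
173 [ 87 142 172 176 172 189 226 234 217 181 163 152 142 1
[... 1063 characters left out ...]
7 252 255 254 245 212 183 176 172 172]
191 [220 211 188 175 179 217 250 254 251 227 187 173 172 172 175]
192 [216 213 200 181 175 197 239 251 240 199 175 172 172 174 178]
193 [207 209 201 183 178 187 218 231 208 180 174 174 177 178 179]
194 [197 203 197 182 178 180 188 193 184 178 179 178 179 179 178]
195 [196 199 192 181 177 178 180 180 180 180 179 179 179 179 178]
196 [194 194 189 180 177 178 179 178 179 179 178 179 179 178 177]
197 [187 189 186 179 177 178 178 178 178 179 178 178 178 177 177]
198 [182 184 183 178 178 178 178 178 178 178 178 178 178 178 177]
[ 0.6011499  -0.0641467   0.11870432] [ 0.01414829  0.68283062 -5.11507484] [ 0.07587012 -0.08280481 -0.01826846] 0.02149241199634591
```

The hold is stable with no creep. The tail fan's lower edge, its shaded front face included, ends at about row 152.5 against 152.9 predicted for level. The beak and body are within about 1 px of the prediction, so I'll hand in.

```bash
python3 -c "
from bench import robot
print(robot.close_job())"
```

```text
the job is handed in; nothing more can be done
None
```

The clay pad is on the crown of the dome. The bird is held by its balance point about 35 mm above the pad, and I handed the job in at about 26 s while still holding it there.

**Pad:**
- **First grip failed:** it closed in the air above the pad, because the fingertips were about 25–30 mm higher than the reported TCP. I corrected for that and gripped it on the second try without disturbing it.
- **Placing:** I released it at light contact (about 2 N), exactly at the expected height. The picture after release showed it flat and centred on the crown. In the last picture it was hidden behind the bird, so I did not see it again after that.

**Bird:** The fingers first touched the table with about 5 N, so I raised them 3 mm before gripping.

**Last checks:**
- **Position:** the TCP was at (0.601, -0.064), within 1 mm of the pad axis as I measured it. The wrist carried about 5–6 N and nothing moved over 1.2 s.
- **Level:** the beak and body fit a level pose within about 1 pixel. My first reading of the partly hidden tail fan suggested the beak was about 3° down. Reading it again with the fan's shaded front face included put it within about 1° of level. The two readings disagree, so a tilt of 1–3° is possible.

The other things on the table were not touched.

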